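# Catch the jar rolling down the gravity rack

### The arm

A 6-joint arm with a two-finger parallel gripper is mounted at the origin on the work surface. World frame = base frame: x ahead of the robot, y to its left, z up, the work surface at z = 0. Lengths are in m, angles in rad, forces in N, time in s.
With the tool pointing down it reaches from about 0.3 to 0.875 m from the base axis. Payload 6.4 kg.
Tool frame: the origin (TCP) lies between the finger pads, 19 mm behind the fingertips; this is the grasp point; z points along the fingers, y is the line along which they close (so a half turn about z gives the same grasp; the last joint's range is limited). The gripper opens to 85 mm and grips with 20 to 120 N. Pads are 22 mm wide; open, the fingers measure 114 mm over their backs; the gripper's body (76 mm by 85 mm) begins 54 mm behind the grasp point. The pads swing forward as they close: fully open they stand 13 mm farther back than shut.
Start: joints at [0.989, 0.181, 1.607, -0, 1.354, -0.206], TCP at [0.211, 0.535, 0.25] pointing down, gripper open.
Joint ranges: [-2.99, 2.99], [-0.89, 2.07], [0.3, 2.58], [-1.14, 4.28], [0, 2.63], [-3.12, 3.12]. Speed limits (rad/s): [2.57, 2.57, 3.01, 3.14, 3.14, 3.14].

### API

Orientations are given as a unit quaternion [x, y, z, w].
In Python, from station import state, snapshot, camera_info, hand_in gives the robot as it stands.
- The arm moves only by the tool arm_command, never from a script. Its argument "motion" is one flat list of numbers, 6 for each row, row after row: the shift along the tool's x, y, z as a fraction of full scale, then the turn, a rotation vector about the tool's x, y, z as a fraction of full scale. In form: [tx, ty, tz, rx, ry, rz, tx, ty, tz, rx, ry, rz, ...]. A call has 1 to 5 rows; each row shifts and turns the commanded pose from where the row before left it, along the tool's axes as they then stand; what a row does not reach is not made up. Full scale, the value 1, is 0.025 m for a shift and 0.08 rad for a turn. A row lasts 1/12 s, in which the tool goes at most 41.7 mm and 7.16 degrees, less where a joint would pass 70% of its speed; a pose out of reach is approached as far as the arm can. A call with a number of a shift or a turn outside -1 to 1 is refused whole. A call with a gripper value outside its range is refused whole. "hand" is the opening, from 0 (shut) to 1 (fully open), set as the call begins (left out, the last holds). The fingers move at their own pace and stop on an object; "squeeze" is the grip in N (left out, the last holds). Time passes only in rows, so rows that do not move let the fingers close. It gives the time, the measured TCP pose, the force, the opening and the grip force at its end, in the units of the state.
- state(): the state, without advancing time (a new reading comes with each control period).
- snapshot(name): name is "scene" or "top"; returns (picture, depth): 384x512x3 uint8, red, green, blue; 384x512 float32, m along the optical axis (not along the pixel's ray), 0 where there is no reading.
- camera_info(name): a dict with "K" (3x3 intrinsics, pixels), "R" (3x3) and "t" (3): a world point X has camera coordinates R X + t. Camera axes: x right, y down, z forward; pixel columns grow to the right and rows downward; lengths in m; the calibration is good to about 2 mm. A picture is of the moment at which its call begins. camera_info takes no time and is no camera call.
- hand_in(): hands the job in; it is judged then, once.
The state is a dict: "clock": time; "q": joint angles; "qvel": joint speeds; "tau": joint torques, N m; "position": TCP position; "orientation": TCP orientation; "wrist_force": force on the tool from outside, world axes, zero at the start; "moment": the same for the moment, N m; "grip_width": opening from 0.0 (shut) to 1.0 (fully open); "gripper_force": force on a finger pad.
Only numpy, scipy, OpenCV 4.12 (cv2) and the standard library are available. Lean on these libraries where they do the work, as an engineer would, in place of code of your own. Each camera call takes 0.05 s, during which the arm holds its last target. There are 200 camera calls.

### The job

Press the orange push pad of the sloping jar rack fully down to let the jar go, and leave the jar alone until its middle has rolled past the green line. From the green to the blue line run along close in front of it so that it meets the hand softly while still rolling (never block it or stop it there), then slow it to a standstill between the blue and the red line and keep it still there for about a second. Finally ease it slowly down onto the black stop lip at the low end and leave it lying there untouched, without disturbing the other kitchen things.

Things in the scene. Friction and masses are not known exactly. Their poses are not given: they have to be found in the camera images.
- rack: Fixed plywood rack, sloping lane. Origin on the table under the lane; x points downhill, y across, z up (frame level). Lane floor height (m), middle y = 0: 0.075 - 0.05 x for x -0.12 to 0.305; above, x -0.33 to -0.12, 0.081 - 0.10 (x + 0.12). Side walls: inner faces y = +-75 mm, 10 mm thick, 25 mm above the floor. Steel wire guard to 108 mm over the floor, x -0.32 to -0.12, |y| < 83 mm.
- jar: Glass jar, red lid, yellow band, 140 mm long, radius 40 mm at two rubber rings (38.8 between), about 0.40 kg, lying across the lane. Origin at its centre, y along its axis; centre rides 40 mm above the lane floor. Starts at rack x = -0.26 against the gate; against the end lip x = 0.25. Once freed it passes the green line in 0.5 to 2.2 s at 0.15 to 0.32 m/s, then gains about 0.1 m/s per s.
- gate (a joint): Downward travel (m) of the orange push pad and gate bar: 0 = bar up, 14 mm above the lane floor, holding the jar; 0.022 = fully down. The jar is freed from about 0.014. About 3 N of friction, no spring: it stays where it is left.
- pad_top (a point): Centre of the top of the round orange push pad (40 mm diameter), beside the lane at rack x = 0.03, y = 0.125; 135 mm above the table when up, 113 mm when fully down (then 40 mm above the lane floor). Moves with the gate.
- endstop: Black rubber stop lip across the low end of the lane, 20 mm high above the lane floor, 12 mm thick, uphill face at rack x = 0.285. Its origin coincides with the rack's origin. Fingers at the height of the jar's axis pass over it.
- jar_large: Bystander: empty standing glass jar, 104 mm diameter, 180 mm high, origin under its centre.
- jar_medium: Bystander: empty standing glass jar, 90 mm diameter, 140 mm high, origin under its centre.
- jar_small: Bystander: empty standing glass jar, 72 mm diameter, 95 mm high, origin under its centre.
- bowl: Bystander: brown ceramic bowl, 150 mm diameter, 60 mm high, origin under its centre.
- lifter: Bystander: stainless jar lifter lying flat, about 240 x 100 mm, 14 mm high, origin at its pivot.
- green_line (a point): Middle of the green line across the lane floor, at rack x = -0.08. The jar is past it when its centre is.
- red_line (a point): Middle of the red line across the lane floor, at rack x = 0.185: end of the halt zone. The jar is before it while its centre is.
- strip (a joint): Vertical play (m, downward positive) of the clear plastic brake strip, a light plate of 15 g under the wire guard that lies on top of the jar and drags on it until it is out, at rack x about -0.13. Not to be handled.
- blue_line (a point): Middle of the blue line across the lane floor, at rack x = 0.08: start of the halt zone. The jar is past it when its centre is.
Things that resemble listed ones, but are neither listed nor needed, are in the scene too. What is shaped like the jar but pink or purple is not meant.

How it is judged:
On the way, in this order (a step that is already met when the one before it is completed fails the run):
1. the push pad is pressed down and the gate is open (value of joint gate above 0.017 m).
2. the jar has rolled on its own past the green line (x of jar in the frame of rack above -0.08 m and linear speed of jar above 0.08 m/s).
3. the hand runs along with the rolling jar before the blue line: TCP within 85 mm of the jar's centre, seen from above, for 0.35 s while the jar still rolls (all of step 2 and x of jar in the frame of rack below 0.09 m and horizontal distance between the grasp point and jar below 0.085 m), for 0.35 s.
4. the jar stands still (under 0.03 m/s for 0.7 s) between the blue and the red line (x of jar in the frame of rack between 0.08 and 0.185 m and linear speed of jar below 0.03 m/s), for 0.7 s.
At the end, for the whole second after the job is handed in: The jar lies at rest across the lane against the end lip (centre 240 to 262 mm down the rack's x, within 15 mm of the lane's middle, on the lane floor, square to it within 0.12 rad, under 0.02 m/s) and the gate is down (x of jar in the frame of rack between 0.24 and 0.262 m and y of jar in the frame of rack between -0.015 and 0.015 m and z of jar in the frame of rack between 0.085 and 0.11 m and angle between the y axis of jar and the y axis of rack, either way round below 0.12 rad and value of joint gate above 0.016 m and linear speed of jar below 0.02 m/s); the robot touches nothing.
It fails at once if the robot touches the jar before its centre has passed the green line (x of jar in the frame of rack below -0.083 m and contact force between any of the fingers, the arm and jar above 0.3 N).
It fails at once if the jar is knocked: robot contact force over 20 N (contact force between any of the fingers, the arm and jar above 20 N).
It fails at once if the jar is blocked or stopped between the green and the blue line (slower than 0.06 m/s) (x of jar in the frame of rack between -0.075 and 0.072 m and linear speed of jar below 0.06 m/s).
It fails at once if the jar runs onto the end lip faster than 0.12 m/s or with over 15 N ((x of jar in the frame of rack above 0.225 m and linear speed of jar above 0.12 m/s) or contact force between jar and endstop above 15 N).
It fails at once if a bystander is disturbed (over 20 mm) (distance of any of jar_large, jar_medium, jar_small, bowl, lifter from where it was at the start of the episode above 0.02 m).
It also fails if it takes over 40 s, if anything falls off the work surface, if the arm or the gripper's body presses on something with over 40 N, if the wrist force passes 120 N, or if a joint passes its speed limit or range.

## Working session

There is one attempt and no reset: what is moved stays moved. The work goes in short steps, Python scripts to look and compute and a tool call to move; the robot and the scene stay as the last step left them, time stands still between calls to the robot, and variables do not carry over. Pictures are saved under pics/ and viewed, at most 10 in all, crops included, and the job is handed in when it is done.

Besides the shell and the picture viewer there is one more tool, called after "Call:" by a JSON object that holds its "api" and its "payload". arm_command: Moves the arm, as the interface text tells. Shift numbers are shares of 0.025 m and turn numbers shares of 0.08 rad, none past 1 either way. Its arguments: {"type":"object","properties":{"motion":{"type":"array"},"hand":{"type":"number"},"squeeze":{"type":"number"}},"required":["motion"]}

```bash
ls; mkdir -p pics; python3 - <<'E'
from station import *
import cv2,numpy as np
s=state();print(s['clock'],s['position'],s['orientation'],s['grip_width'])
for n in("scene","top"):
    p,d=snapshot(n);cv2.imwrite(f"pics/{n}0.png",cv2.cvtColor(p,cv2.COLOR_RGB2BGR));np.savez(f"{n}0.npz",p=p,d=d);c=camera_info(n);print(n,{k:np.round(v,3).tolist() for k,v in c.items()})
E
```

```text
pics
0.0 [0.21072634 0.53442922 0.24907589] [ 1.86805059e-01  9.82396607e-01 -8.11087480e-04 -3.43059402e-04] 1.0028286700658455
scene {'K': [[362.459, 0.0, 254.887], [0.0, 362.459, 189.464], [0.0, 0.0, 1.0]], 'R': [[0.153, 0.988, 0.005], [0.743, -0.112, -0.66], [-0.652, 0.105, -0.751]], 't': [-0.122, -0.33, 1.781]}
top {'K': [[365.642, 0.0, 254.633], [0.0, 365.642, 189.686], [0.0, 0.0, 1.0]], 'R': [[-0.119, -0.993, -0.004], [-0.972, 0.117, -0.205], [0.204, -0.021, -0.979]], 't': [0.09, 0.561, 1.684]}
```

View pics/top0.png

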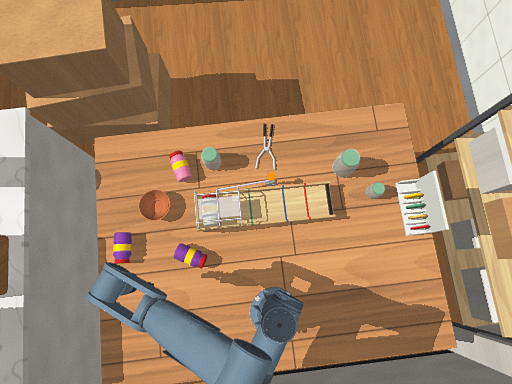

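View pics/scene0.png

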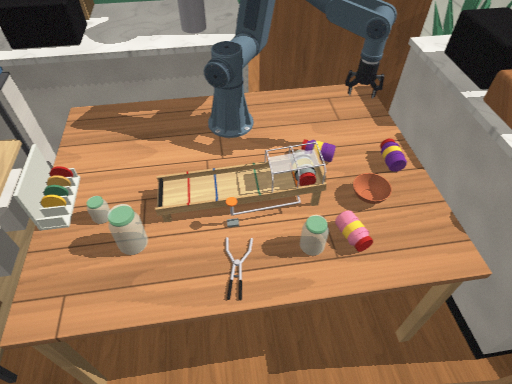

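The top view shows the rack at about (195–332, 185–225) px, with its low end to the right. The pad is at (271,176), the green, blue and red lines are at columns ≈250, 286 and 307, and the lip is at column ≈330. Next I'll fit the rack pose.

```bash
cat > h.py <<'E'
import numpy as np,cv2
from station import *
def world(n,u,v,d):
    c=camera_info(n);K=np.array(c['K']);R=np.array(c['R']);t=np.array(c['t'])
    x=np.stack([(u-K[0,2])/K[0,0]*d,(v-K[1,2])/K[1,1]*d,d],-1)
    return (x-t)@R
def cloud(n,d):
    v,u=np.mgrid[0:d.shape[0],0:d.shape[1]]
    return world(n,u,v,d)
E
python3 - <<'E'
from h import *
for n in("top","scene"):
    z=np.load(n+"0.npz");p=z['p'];d=z['d'];W=cloud(n,d)
    hsv=cv2.cvtColor(p,cv2.COLOR_RGB2HSV).astype(int);H,S,V=[hsv[...,i] for i in range(3)]
    def rep(nm,m,box,zr):
        u0,u1,v0,v1=box;b=np.zeros_like(m);b[v0:v1,u0:u1]=1
        m=m&b&(d>0)&(W[...,2]>zr[0])&(W[...,2]<zr[1]);q=W[m]
        if len(q)<3: print(n,nm,len(q));return
        mu=q.mean(0);u,s,vt=np.linalg.svd(q-mu);print(n,nm,len(q),np.round(np.median(q,0),4),'mean',mu.round(4),'dir',vt[0].round(3),'len',np.ptp((q-mu)@vt[0]).round(3))
    B=(185,340,165,235) if n=="top" else (150,335,140,225)
    lane=(.05,.09)
    rep('red',((H<8)|(H>172))&(S>120),(298,318,180,222) if n=="top" else (180,200,165,220),lane)
    rep('blue',(H>100)&(H<130)&(S>70),(276,296,180,225) if n=="top" else (205,228,160,215),lane)
    rep('green',(H>40)&(H<90)&(S>70),(240,262,180,225) if n=="top" else (245,270,160,205),lane)
    rep('orange',(H>5)&(H<18)&(S>200)&(V>180),(262,282,168,186) if n=="top" else (222,245,192,212),(.1,.15))
    rep('black',(V<60),(322,338,178,220) if n=="top" else (150,168,175,215),(.04,.12))
    w=(W[...,2]>.075)&(W[...,2]<.1)
    z_=p[150:230,180:345] if n=="top" else p[135:230,145:335]
    cv2.imwrite(f"pics/{n}crop.png",cv2.resize(cv2.cvtColor(z_,cv2.COLOR_RGB2BGR),None,fx=4,fy=4,interpolation=cv2.INTER_CUBIC))
E
```

```text
top red 56 [ 0.4771 -0.2114  0.0697] mean [ 0.4797 -0.2115  0.0704] dir [-1.     0.007 -0.007] len 0.165
top blue 38 [ 0.4779 -0.1058  0.0738] mean [ 0.4792 -0.1058  0.0735] dir [-1.     0.007  0.015] len 0.14
top green 40 [0.4812 0.0537 0.0808] mean [0.4828 0.0537 0.0816] dir [-1.     0.015 -0.013] len 0.143
top orange 12 [ 0.6031 -0.0532  0.1365] mean [ 0.6029 -0.0548  0.1376] dir [-0.213 -0.97   0.113] len 0.033
top black 74 [ 0.4773 -0.3161  0.0813] mean [ 0.4794 -0.3159  0.0816] dir [-1.     0.011 -0.014] len 0.139
scene red 46 [ 0.4841 -0.2103  0.0657] mean [ 0.4831 -0.2105  0.0666] dir [ 0.997 -0.018  0.077] len 0.159
scene blue 27 [ 0.48   -0.1058  0.0704] mean [ 0.4787 -0.1056  0.0702] dir [ 1.    -0.013  0.001] len 0.122
scene green 16 [0.4728 0.055  0.0806] mean [0.475  0.0549 0.0801] dir [ 1.    -0.005 -0.01 ] len 0.124
scene orange 0
scene black 82 [ 0.4796 -0.3148  0.0784] mean [ 0.4783 -0.3149  0.0773] dir [ 1.    -0.021  0.011] len 0.143
```

View pics/topcrop.png

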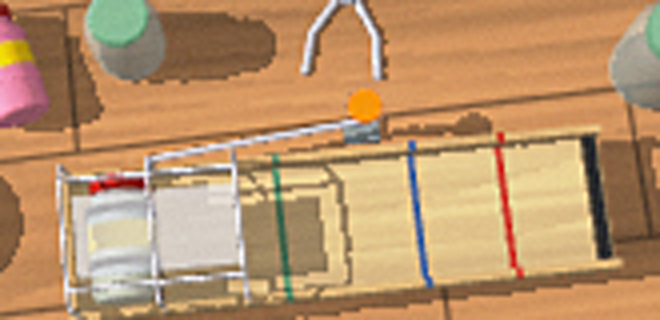

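The rack fits cleanly. The three lines and the lip all put the origin at world (0.480, -0.026), with rack x ≈ world -y and rack y ≈ world +x. The predicted pad position (0.605, -0.057) agrees with the measured (0.603, -0.055). I'll turn the tool so that its y axis runs across the lane, and raise it.

Call:
{"api": "arm_command", "payload": {"motion": [0,0,-0.2,0,0,1,0,0,-0.2,0,0,1,0,0,-0.2,0,0,1,0,0,-0.2,0,0,1,0,0,-0.2,0,0,1]}}

```text
clock: 0.52
position: [0.2109, 0.5346, 0.2746]
orientation: [0.38, 0.925, -0.001, -0.0]
wrist_force: [-0.7, -0.5, 0.2]
grip_width: 1.001
gripper_force: 0.0
```

Call:
{"api": "arm_command", "payload": {"motion": [0,0,-0.2,0,0,1,0,0,-0.2,0,0,1,0,0,-0.2,0,0,1,0,0,-0.2,0,0,1,0,0,-0.2,0,0,1]}}

```text
clock: 0.93
position: [0.2109, 0.5346, 0.2996]
orientation: [0.556, 0.831, -0.001, 0.0]
wrist_force: [0.1, 0.0, -1.2]
grip_width: 0.999
gripper_force: 0.0
```

Call:
{"api": "arm_command", "payload": {"motion": [0,0,-0.2,0,0,1,0,0,-0.2,0,0,1,0,0,-0.2,0,0,1,0,0,-0.2,0,0,1,0,0,-0.2,0,0,1]}}

```text
clock: 1.35
position: [0.2109, 0.5347, 0.3247]
orientation: [0.71, 0.704, -0.001, 0.0]
wrist_force: [0.4, 0.5, 0.2]
grip_width: 1.001
gripper_force: 0.0
```

Call:
{"api": "arm_command", "payload": {"motion": [-0.944,0.549,0,0,0,0,-0.944,0.549,0,0,0,0,-0.944,0.549,0,0,0,0,-0.944,0.549,0,0,0,0,-0.944,0.549,0,0,0,0]}}

```text
clock: 1.77
position: [0.2792, 0.4153, 0.3245]
orientation: [0.709, 0.706, -0.0, 0.0]
wrist_force: [0.5, 0.9, -0.3]
grip_width: 0.999
gripper_force: 0.0
```

Call:
{"api": "arm_command", "payload": {"motion": [-0.944,0.549,0,0,0,0,-0.944,0.549,0,0,0,0,-0.944,0.549,0,0,0,0,-0.944,0.549,0,0,0,0,-0.944,0.549,0,0,0,0]}}

```text
clock: 2.18
position: [0.3473, 0.2969, 0.3247]
orientation: [0.709, 0.705, -0.0, -0.0]
wrist_force: [0.6, 0.6, -0.2]
grip_width: 1.003
gripper_force: 0.0
```

Call:
{"api": "arm_command", "payload": {"motion": [-0.944,0.549,0,0,0,0,-0.944,0.549,0,0,0,0,-0.944,0.549,0,0,0,0,-0.944,0.549,0,0,0,0,-0.944,0.549,0,0,0,0]}}

```text
clock: 2.6
position: [0.4153, 0.1786, 0.3247]
orientation: [0.709, 0.705, -0.0, -0.0]
wrist_force: [1.4, 0.7, 0.3]
grip_width: 1.001
gripper_force: 0.0
```

Call:
{"api": "arm_command", "payload": {"motion": [-0.944,0.549,0,0,0,0,-0.944,0.549,0,0,0,0,-0.944,0.549,0,0,0,0,-0.944,0.549,0,0,0,0,-0.944,0.549,0,0,0,0]}}

```text
clock: 3.02
position: [0.4834, 0.0602, 0.3246]
orientation: [0.709, 0.705, -0.0, -0.0]
wrist_force: [0.5, -0.2, 0.2]
grip_width: 1.004
gripper_force: 0.0
```

Call:
{"api": "arm_command", "payload": {"motion": [-0.944,0.549,0,0,0,0,-0.944,0.549,0,0,0,0,-0.944,0.549,0,0,0,0,-0.944,0.549,0,0,0,0,-0.944,0.549,0,0,0,0]}}

```text
clock: 3.43
position: [0.5515, -0.058, 0.3245]
orientation: [0.709, 0.705, -0.0, -0.0]
wrist_force: [-0.3, 0.3, 0.5]
grip_width: 1.002
gripper_force: 0.0
```

Call:
{"api": "arm_command", "payload": {"motion": [0,0.02,1,0,0,0,0,0.02,1,0,0,0,0,0.02,1,0,0,0,0,0.02,1,0,0,0,0,0.02,1,0,0,0]}}

```text
clock: 3.85
position: [0.5533, -0.0569, 0.1984]
orientation: [0.709, 0.705, -0.0, -0.0]
wrist_force: [0.1, 0.3, 0.4]
grip_width: 0.995
gripper_force: 0.0
```

Call:
{"api": "arm_command", "payload": {"motion": [0,0,0.5,0,0,0,0,0,0.5,0,0,0,0,0,0,0,0,0]}}

```text
clock: 4.1
position: [0.5523, -0.0564, 0.1725]
orientation: [0.709, 0.705, -0.001, -0.002]
wrist_force: [-0.7, 0.6, -0.9]
grip_width: 1.001
gripper_force: 0.0
```

```bash
python3 - <<'E'
from h import *
s=state();print(s['clock'],s['position'])
p,d=snapshot("scene");W=cloud("scene",d);np.savez("scene1.npz",p=p,d=d)
z_=p[120:230,160:310];cv2.imwrite("pics/s1.png",cv2.resize(cv2.cvtColor(z_,cv2.COLOR_RGB2BGR),None,fx=5,fy=5,interpolation=cv2.INTER_CUBIC))
V=p.max(-1)
m=(abs(W[...,1]+.058)<.03)&(W[...,0]>.46)&(W[...,0]<.63)&(W[...,2]>.14)&(W[...,2]<.22)&(V<110)
q=W[m];
for lo in np.arange(.14,.22,.006):
    r=q[(q[:,2]>=lo)&(q[:,2]<lo+.006)]
    if len(r): print(lo.round(3),len(r),r[:,0].min().round(3),r[:,0].max().round(3),np.median(r[:,1]).round(3),np.sort(r[:,0]).round(3)[::max(1,len(r)//8)])
E
```

```text
4.1 [ 0.55228888 -0.0564134   0.17247613]
0.17 3 0.601 0.608 -0.051 [0.601 0.608 0.608]
0.176 5 0.509 0.609 -0.058 [0.509 0.604 0.607 0.608 0.609]
0.182 6 0.603 0.611 -0.055 [0.603 0.603 0.609 0.609 0.61  0.611]
0.188 5 0.608 0.613 -0.058 [0.608 0.61  0.61  0.61  0.613]
0.194 2 0.611 0.613 -0.056 [0.611 0.613]
0.212 2 0.626 0.628 -0.053 [0.626 0.628]
0.218 10 0.609 0.628 -0.056 [0.609 0.611 0.611 0.615 0.623 0.624 0.627 0.628 0.628 0.628]
```

View pics/s1.png

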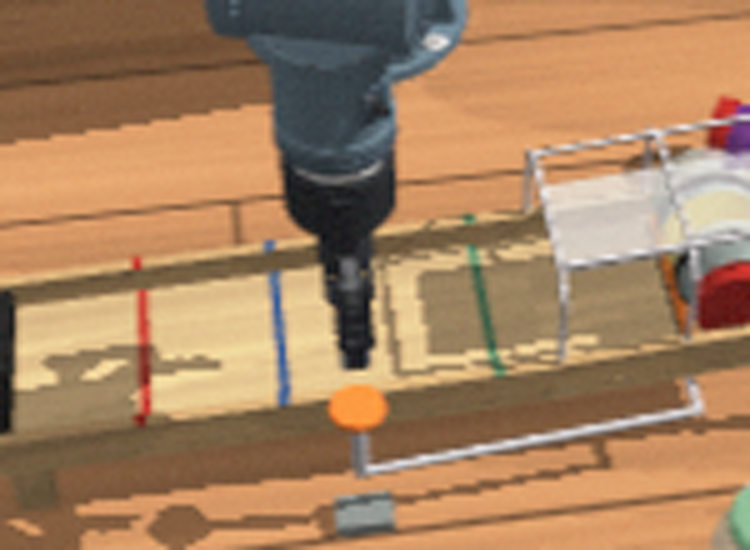

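The finger is over the pad, and its tip is about 5 mm below the TCP when open. I'll press part-way first, less than the release travel, to calibrate the tip height.

Call:
{"api": "arm_command", "payload": {"motion": [0,0.04,0.4,0,0,0,0,0.04,0.4,0,0,0,0,0,0.3,0,0,0,0,0,0,0,0,0]}}

```text
clock: 4.48
position: [0.5547, -0.0565, 0.1457]
orientation: [0.709, 0.705, -0.001, -0.001]
wrist_force: [-0.7, 0.9, -0.4]
grip_width: 1.002
gripper_force: 0.0
```

Call:
{"api": "arm_command", "payload": {"motion": [0,0,0.1,0,0,0,0,0,0.1,0,0,0,0,0,0,0,0,0]}}

```text
clock: 4.73
position: [0.5556, -0.0568, 0.1423]
orientation: [0.709, 0.705, -0.0, -0.0]
wrist_force: [0.2, -0.2, 0.6]
grip_width: 1.0
gripper_force: 0.0
```

Call:
{"api": "arm_command", "payload": {"motion": [0,0,0.1,0,0,0,0,0,0.1,0,0,0,0,0,0,0,0,0]}}

```text
clock: 4.98
position: [0.5559, -0.0569, 0.1375]
orientation: [0.709, 0.705, 0.0, 0.0]
wrist_force: [0.1, -0.1, -0.6]
grip_width: 0.999
gripper_force: 0.0
```

```bash
python3 - <<'E'
from h import *
s=state();print(s['clock'],s['position'],s['wrist_force'])
for n in("scene","top"):
    p,d=snapshot(n);W=cloud(n,d)
    hsv=cv2.cvtColor(p,cv2.COLOR_RGB2HSV).astype(int);H,S,V=[hsv[...,i] for i in range(3)]
    m=(H>5)&(H<22)&(S>190)&(V>150)&(abs(W[...,0]-.605)<.03)&(abs(W[...,1]+.057)<.03)&(W[...,2]>.1)
    print(n,m.sum(),np.median(W[m],0) if m.any() else '')
E
```

```text
4.9833 [ 0.55591671 -0.05691285  0.13746084] [ 0.06514594 -0.13675312 -0.57412518]
scene 15 [ 0.61689082 -0.06073754  0.13121015]
top 0
```

Call:
{"api": "arm_command", "payload": {"motion": [0,0,0.1,0,0,0,0,0,0.1,0,0,0]}}

```text
clock: 5.25
position: [0.5559, -0.0569, 0.1326]
orientation: [0.709, 0.705, 0.0, 0.0]
wrist_force: [-1.5, 0.2, 2.2]
grip_width: 1.003
gripper_force: 1.1
```

```bash
python3 - <<'E'
from h import *
s=state();print(s['clock'],s['position'],s['wrist_force'],s['moment'])
p,d=snapshot("scene");W=cloud("scene",d);z=np.load("scene1.npz");W0=cloud("scene",z['d'])
for nm,pp,WW in(('now',p,W),('before',z['p'],W0)):
    hsv=cv2.cvtColor(pp,cv2.COLOR_RGB2HSV).astype(int);H,S,V=[hsv[...,i] for i in range(3)]
    m=(H>5)&(H<22)&(S>190)&(V>150)&(abs(WW[...,0]-.605)<.03)&(abs(WW[...,1]+.057)<.03)&(WW[...,2]>.1)
    print(nm,m.sum(),WW[m].mean(0).round(4),np.median(WW[m],0).round(4),np.argwhere(m).mean(0))
    m=(H<8)&(S>150)&(WW[...,2]>.07)&(WW[...,1]>.1)&(abs(WW[...,0]-.5)<.1);print('lid',m.sum(),WW[m].mean(0).round(4))
cv2.imwrite("pics/s2.png",cv2.resize(cv2.cvtColor(p[120:230,160:310],cv2.COLOR_RGB2BGR),None,fx=5,fy=5,interpolation=cv2.INTER_CUBIC))
E
```

```text
5.25 [ 0.55587079 -0.0568736   0.13264026] [-1.47375943  0.16808552  2.20762941] [ 0.04560062  0.0212402  -0.03333238]
now 22 [ 0.6154 -0.0619  0.1263] [ 0.6149 -0.0643  0.1265] [203.90909091 229.86363636]
lid 149 [0.5552 0.2267 0.1454]
before 23 [ 0.6164 -0.0575  0.1342] [ 0.6204 -0.058   0.1343] [202.56521739 231.04347826]
lid 167 [0.5554 0.2308 0.1457]
```

View pics/s2.png

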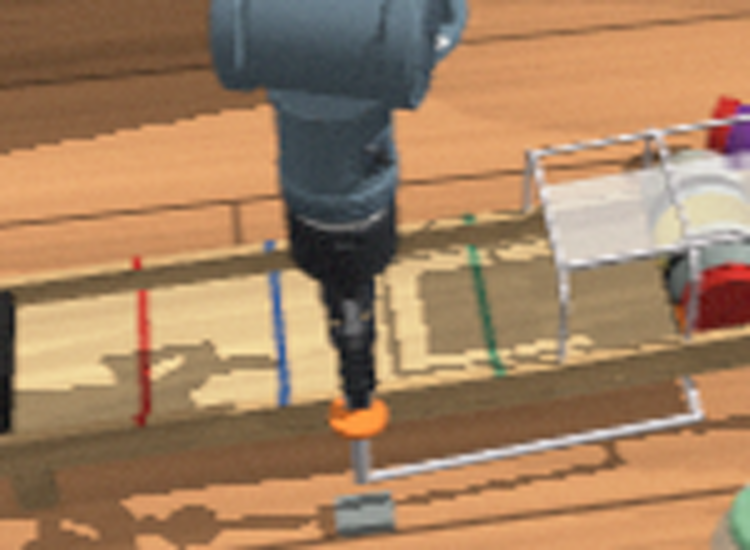

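The finger is on the orange pad at about (358,415) in the crop, and the jar is still held behind the guard. The pad is 8 mm down, and the tip height is confirmed at TCP minus 6 mm. Now the full press.

Call:
{"api": "arm_command", "payload": {"motion": [0,0,0.26,0,0,0,0,0,0.29,0,0,0,0,0,0,0,0,0]}}

```text
clock: 5.55
position: [0.5563, -0.057, 0.1189]
orientation: [0.709, 0.705, 0.0, 0.001]
wrist_force: [1.8, 0.6, 3.6]
grip_width: 0.997
gripper_force: 1.8
```

Call:
{"api": "arm_command", "payload": {"motion": [0,-1,-0.1,0,0,0,0,-1,0,0,0,0,0,-1,0.5,0,0,0]}}

```text
clock: 5.8
position: [0.4811, -0.0568, 0.1095]
orientation: [0.709, 0.705, 0.001, 0.001]
wrist_force: [0.3, -0.3, -0.1]
grip_width: 1.004
gripper_force: 0.0
```

```bash
cat > jar.py <<'E'
from h import *
def jar(n="scene"):
    c=state()['clock'];p,d=snapshot(n);W=cloud(n,d);X=W-np.array([.4805,-.026,0])
    x=-X[...,1]-.01*X[...,0]; y=X[...,0]-.01*X[...,1]   # rack frame
    hsv=cv2.cvtColor(p,cv2.COLOR_RGB2HSV).astype(int);H,S,V=[hsv[...,i] for i in range(3)]
    box=(abs(y)<.09)&(x>-.32)&(x<.3)&(W[...,2]>.095-.05*x)&(W[...,2]<.17)&(d>0)
    for nm,m in(('lid',((H<8)|(H>172))&(S>150)),('band',(H>22)&(H<34)&(S>60)&(abs(y)<.04))):
        q=m&box
        if q.sum()>5:
            print(n,round(c,3),nm,q.sum(),'x mean %.3f min %.3f max %.3f  zmax %.3f y %.3f'%(x[q].mean(),*np.percentile(x[q],[3,97]),W[q][:,2].max(),y[q].mean()))
    s=state();return p,s
if __name__=="__main__":
    p,s=jar("scene");p2,s=jar("top");P=s['position'];print('clock',s['clock'],'tcp rack x %.3f y %.3f z %.3f'%(-P[1]-.026-.01*(P[0]-.4805),P[0]-.4805,P[2]),np.round(s['wrist_force'],1))
    cv2.imwrite("pics/j%.2f.png"%s['clock'],cv2.cvtColor(np.hstack([p[120:230,140:330],cv2.resize(p2[160:240,185:345],(220,110))]),cv2.COLOR_RGB2BGR))
E
python3 jar.py
```

```text
scene 5.8 lid 180 x mean -0.176 min -0.217 max 0.057  zmax 0.163 y 0.071
top 5.85 lid 32 x mean -0.103 min -0.213 max 0.189  zmax 0.165 y 0.055
clock 5.9 tcp rack x 0.029 y -0.005 z 0.105 [-0.3  0.4 -1.1]
```

```bash
python3 - <<'E'
import re
t=open('jar.py').read()
t=t.replace("((H<8)|(H>172))&(S>150)","((H<8)|(H>172))&(S>150)&(y>.045)").replace("x mean %.3f min","x med %.3f min").replace("x[q].mean(),","np.median(x[q]),")
open('jar.py','w').write(t)
E
python3 jar.py; ls pics
```

```text
scene 5.9 lid 177 x med -0.171 min -0.200 max -0.143  zmax 0.161 y 0.073
top 5.95 lid 33 x med -0.158 min -0.196 max 0.188  zmax 0.167 y 0.063
clock 6.0 tcp rack x 0.030 y -0.001 z 0.108 [-0.  -0.2  0.1]
j5.90.png
j6.00.png
s1.png
s2.png
scene0.png
scenecrop.png
top0.png
topcrop.png
```

```bash
python3 -c "
from jar import *
jar();jar()"
```

```text
scene 6.0 lid 158 x med -0.156 min -0.181 max -0.123  zmax 0.159 y 0.073
scene 6.0 band 11 x med -0.120 min -0.127 max -0.117  zmax 0.154 y 0.023
scene 6.05 lid 146 x med -0.146 min -0.171 max -0.113  zmax 0.158 y 0.072
scene 6.05 band 18 x med -0.113 min -0.125 max -0.107  zmax 0.158 y 0.016
```

Call:
{"api": "arm_command", "payload": {"motion": [0,0,0.2,0,0,0,0,0,0,0,0,0,0,0,0,0,0,0]}}

```text
clock: 6.35
position: [0.481, -0.0565, 0.1034]
orientation: [0.709, 0.705, -0.0, -0.0]
wrist_force: [-0.6, 0.4, -0.7]
grip_width: 0.998
gripper_force: 0.0
```

```bash
python3 -c "
from jar import *
p,s=jar();print(s['clock'],s['position'])"
```

```text
scene 6.35 lid 178 x med -0.071 min -0.099 max -0.042  zmax 0.153 y 0.072
scene 6.35 band 112 x med -0.071 min -0.105 max -0.038  zmax 0.162 y 0.007
6.4 [ 0.48096083 -0.05643654  0.1035534 ]
```

Call:
{"api": "arm_command", "payload": {"motion": [-0.35,0,0.02,0,0,0,-0.55,0,0.03,0,0,0,-0.65,0,0.03,0,0,0,-0.66,0,0.03,0,0,0,-0.64,0,0.03,0,0,0]}}

```text
clock: 6.82
position: [0.4805, -0.1292, 0.1003]
orientation: [0.709, 0.705, -0.0, 0.0]
wrist_force: [0.8, -0.1, 0.6]
grip_width: 0.995
gripper_force: 0.0
```

Call:
{"api": "arm_command", "payload": {"motion": [-0.6,0,0.03,0,0,0,-0.55,0,0.03,0,0,0,-0.5,0,0.03,0,0,0,-0.4,0,0.02,0,0,0,-0.3,0,0.01,0,0,0]}}

```text
clock: 7.23
position: [0.48, -0.1877, 0.0972]
orientation: [0.709, 0.705, -0.0, 0.0]
wrist_force: [0.1, -0.5, -0.3]
grip_width: 1.001
gripper_force: 0.2
```

Call:
{"api": "arm_command", "payload": {"motion": [-0.2,0,0.01,0,0,0,-0.1,0,0,0,0,0,-0.05,0,0,0,0,0,0,0,0,0,0,0]}}

```text
clock: 7.57
position: [0.48, -0.1952, 0.097]
orientation: [0.709, 0.705, -0.0, 0.0]
wrist_force: [-0.2, -1.5, 1.7]
grip_width: 0.999
gripper_force: 0.7
```

```bash
python3 jar.py; ls pics
```

```text
scene 7.567 lid 189 x med 0.118 min 0.089 max 0.147  zmax 0.145 y 0.072
scene 7.567 band 122 x med 0.113 min 0.082 max 0.150  zmax 0.169 y 0.007
top 7.617 lid 38 x med 0.107 min 0.086 max 0.129  zmax 0.151 y 0.065
top 7.617 band 45 x med 0.095 min 0.080 max 0.141  zmax 0.154 y 0.005
clock 7.6667 tcp rack x 0.169 y -0.000 z 0.097 [-1.8 -0.2  0.3]
j5.90.png
j6.00.png
j7.67.png
s1.png
s2.png
scene0.png
scenecrop.png
top0.png
topcrop.png
```

Jar and hand are together, with the jar at about 0.118 and the hand at 0.169. I'll hold for over a second and then check.

Call:
{"api": "arm_command", "payload": {"motion": [0,0,0,0,0,0,0,0,0,0,0,0,0,0,0,0,0,0,0,0,0,0,0,0,0,0,0,0,0,0]}}

```text
clock: 8.08
position: [0.4801, -0.1951, 0.097]
orientation: [0.709, 0.705, 0.0, 0.0]
wrist_force: [-0.3, -0.4, 1.4]
grip_width: 1.005
gripper_force: 0.4
```

Call:
{"api": "arm_command", "payload": {"motion": [0,0,0,0,0,0,0,0,0,0,0,0,0,0,0,0,0,0,0,0,0,0,0,0,0,0,0,0,0,0]}}

```text
clock: 8.5
position: [0.48, -0.1951, 0.0969]
orientation: [0.709, 0.705, 0.0, -0.0]
wrist_force: [-0.3, 0.1, 0.3]
grip_width: 0.999
gripper_force: 0.2
```

Call:
{"api": "arm_command", "payload": {"motion": [0,0,0,0,0,0,0,0,0,0,0,0,0,0,0,0,0,0,0,0,0,0,0,0,0,0,0,0,0,0]}}

```text
clock: 8.92
position: [0.4799, -0.1952, 0.0969]
orientation: [0.709, 0.705, -0.0, -0.0]
wrist_force: [1.5, -0.8, 0.1]
grip_width: 0.996
gripper_force: 0.1
```

```bash
python3 jar.py; python3 -c "
import cv2;p=cv2.imread('pics/j7.67.png');cv2.imwrite('pics/v.png',cv2.resize(p,(780,210),interpolation=cv2.INTER_CUBIC))"
```

```text
scene 8.917 lid 191 x med 0.118 min 0.089 max 0.147  zmax 0.143 y 0.072
scene 8.917 band 123 x med 0.114 min 0.082 max 0.152  zmax 0.168 y 0.007
top 8.967 lid 39 x med 0.109 min 0.088 max 0.130  zmax 0.149 y 0.064
top 8.967 band 47 x med 0.096 min 0.080 max 0.142  zmax 0.154 y 0.005
clock 9.0167 tcp rack x 0.169 y -0.001 z 0.097 [-0.2  0.3 -0.2]
```

View pics/v.png

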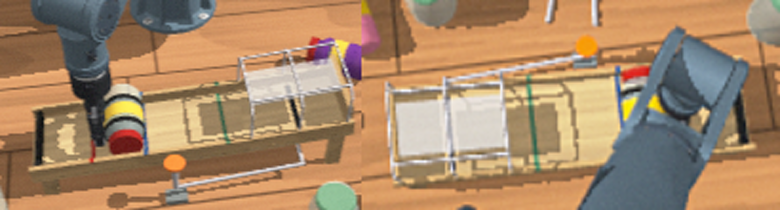

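The jar stood still for over 1 s at x = 0.118, square in front of the fingers. Next I'll ease it slowly down to the lip.

Call:
{"api": "arm_command", "payload": {"motion": [-0.1,0,0,0,0,0,-0.2,0,0.006,0,0,0,-0.2,0,0.006,0,0,0,-0.2,0,0.006,0,0,0,-0.2,0,0.006,0,0,0]}}

```text
clock: 9.43
position: [0.4799, -0.2185, 0.0964]
orientation: [0.709, 0.705, -0.0, 0.0]
wrist_force: [-0.3, -0.3, -0.2]
grip_width: 1.0
gripper_force: 0.0
```

Call:
{"api": "arm_command", "payload": {"motion": [-0.2,0,0.006,0,0,0,-0.2,0,0.006,0,0,0,-0.2,0,0.006,0,0,0,-0.2,0,0.006,0,0,0,-0.2,0,0.006,0,0,0]}}

```text
clock: 9.85
position: [0.4797, -0.2432, 0.0956]
orientation: [0.709, 0.705, -0.0, -0.0]
wrist_force: [-0.0, -1.1, -0.8]
grip_width: 0.998
gripper_force: 0.0
```

Call:
{"api": "arm_command", "payload": {"motion": [-0.2,0,0.006,0,0,0,-0.2,0,0.006,0,0,0,-0.2,0,0.006,0,0,0,-0.2,0,0.006,0,0,0,-0.2,0,0.006,0,0,0]}}

```text
clock: 10.27
position: [0.4796, -0.2682, 0.0948]
orientation: [0.709, 0.705, 0.0, -0.0]
wrist_force: [0.5, 0.0, -0.5]
grip_width: 1.002
gripper_force: 0.0
```

```bash
python3 jar.py
```

```text
scene 10.267 lid 192 x med 0.189 min 0.162 max 0.217  zmax 0.140 y 0.073
scene 10.267 band 126 x med 0.183 min 0.155 max 0.222  zmax 0.147 y 0.006
top 10.317 lid 44 x med 0.184 min 0.160 max 0.212  zmax 0.145 y 0.066
top 10.317 band 33 x med 0.161 min 0.153 max 0.214  zmax 0.146 y 0.010
clock 10.3667 tcp rack x 0.243 y -0.001 z 0.095 [-0.  -1.8  1.2]
```

Call:
{"api": "arm_command", "payload": {"motion": [-0.15,0,0.004,0,0,0,-0.15,0,0.004,0,0,0,-0.15,0,0.004,0,0,0,-0.15,0,0.004,0,0,0,-0.15,0,0.004,0,0,0]}}

```text
clock: 10.78
position: [0.4796, -0.2868, 0.0944]
orientation: [0.709, 0.705, -0.0, 0.0]
wrist_force: [0.7, 0.2, 0.6]
grip_width: 0.998
gripper_force: 0.1
```

Call:
{"api": "arm_command", "payload": {"motion": [-0.12,0,0.004,0,0,0,-0.12,0,0.004,0,0,0,-0.12,0,0.004,0,0,0,-0.12,0,0.004,0,0,0,-0.1,0,0.004,0,0,0]}}

```text
clock: 11.2
position: [0.4795, -0.3013, 0.0939]
orientation: [0.709, 0.705, -0.0, 0.0]
wrist_force: [0.1, -0.7, 0.4]
grip_width: 1.004
gripper_force: 0.0
```

Call:
{"api": "arm_command", "payload": {"motion": [-0.1,0,0.002,0,0,0,-0.1,0,0.002,0,0,0,-0.1,0,0.002,0,0,0,-0.1,0,0.002,0,0,0,-0.1,0,0.002,0,0,0]}}

```text
clock: 11.62
position: [0.4794, -0.3137, 0.0937]
orientation: [0.709, 0.705, -0.0, 0.0]
wrist_force: [0.5, -0.4, 0.0]
grip_width: 0.998
gripper_force: 0.1
```

Call:
{"api": "arm_command", "payload": {"motion": [-0.1,0,0,0,0,0,-0.1,0,0,0,0,0,-0.1,0,0,0,0,0,-0.1,0,0,0,0,0,-0.1,0,0,0,0,0]}}

```text
clock: 12.03
position: [0.4794, -0.3262, 0.0936]
orientation: [0.709, 0.705, 0.0, 0.0]
wrist_force: [-0.7, 0.7, 0.6]
grip_width: 1.003
gripper_force: 0.1
```

```bash
python3 jar.py
```

```text
scene 12.033 lid 197 x med 0.247 min 0.218 max 0.277  zmax 0.138 y 0.073
scene 12.033 band 135 x med 0.238 min 0.211 max 0.280  zmax 0.146 y 0.006
top 12.083 lid 54 x med 0.240 min 0.186 max 0.272  zmax 0.142 y 0.067
top 12.083 band 24 x med 0.216 min 0.209 max 0.230  zmax 0.141 y 0.011
clock 12.1333 tcp rack x 0.301 y -0.001 z 0.094 [-0.6 -1.   1.3]
```

Call:
{"api": "arm_command", "payload": {"motion": [-0.1,0,0,0,0,0,-0.1,0,0,0,0,0,-0.1,0,0,0,0,0,-0.1,0,0,0,0,0,0,0,0,0,0,0]}}

```text
clock: 12.55
position: [0.4793, -0.3365, 0.0937]
orientation: [0.709, 0.705, -0.0, 0.0]
wrist_force: [0.2, 0.1, 1.1]
grip_width: 0.999
gripper_force: 0.0
```

```bash
python3 jar.py; python3 - <<'E'
from h import *
p,d=snapshot("scene");cv2.imwrite('pics/f.png',cv2.resize(cv2.cvtColor(p[120:260,70:330],cv2.COLOR_RGB2BGR),None,fx=3,fy=3))
E
```

```text
scene 12.55 lid 195 x med 0.250 min 0.222 max 0.281  zmax 0.139 y 0.073
scene 12.55 band 136 x med 0.242 min 0.215 max 0.276  zmax 0.145 y 0.007
top 12.6 lid 56 x med 0.244 min 0.186 max 0.279  zmax 0.142 y 0.066
top 12.6 band 37 x med 0.221 min 0.212 max 0.241  zmax 0.145 y 0.009
clock 12.65 tcp rack x 0.310 y -0.001 z 0.094 [-0.9  0.6  0.4]
```

View pics/f.png

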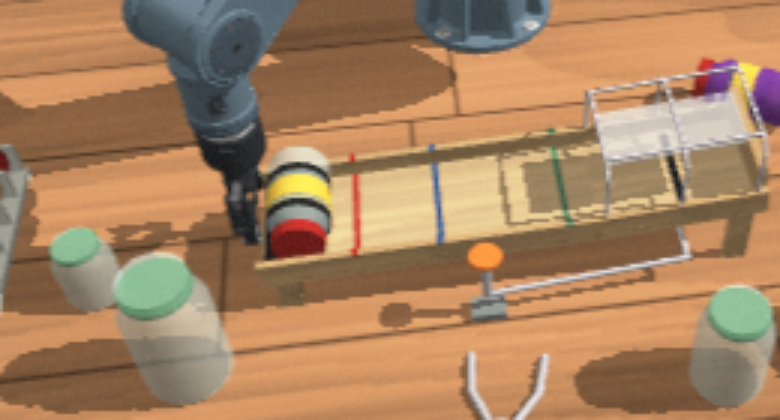

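The jar lies square against the lip and the fingers are clear of it. I'll lift straight up.

Call:
{"api": "arm_command", "payload": {"motion": [0,0,-0.3,0,0,0,0,0,-0.6,0,0,0,0,0,-0.9,0,0,0,0,0,-0.9,0,0,0,0,0,-0.9,0,0,0]}}

```text
clock: 13.12
position: [0.4792, -0.3357, 0.185]
orientation: [0.709, 0.705, 0.0, -0.0]
wrist_force: [0.4, -0.7, 0.3]
grip_width: 1.0
gripper_force: 0.0
```

Call:
{"api": "arm_command", "payload": {"motion": [0,0,-0.6,0,0,0,0,0,-0.2,0,0,0,0,0,0,0,0,0,0,0,0,0,0,0,0,0,0,0,0,0]}}

```text
clock: 13.53
position: [0.4787, -0.3353, 0.2022]
orientation: [0.709, 0.705, 0.0, -0.001]
wrist_force: [0.1, 0.3, 0.2]
grip_width: 1.002
gripper_force: 0.0
```

```bash
python3 jar.py; python3 -c "
from jar import *
jar()
print(hand_in())"
```

```text
scene 13.533 lid 196 x med 0.250 min 0.221 max 0.280  zmax 0.138 y 0.073
scene 13.533 band 135 x med 0.242 min 0.214 max 0.279  zmax 0.145 y 0.007
top 13.583 lid 57 x med 0.244 min 0.186 max 0.280  zmax 0.143 y 0.066
top 13.583 band 39 x med 0.220 min 0.213 max 0.240  zmax 0.143 y 0.009
clock 13.6333 tcp rack x 0.309 y -0.002 z 0.202 [-0.7 -0.7  0.6]
scene 13.633 lid 195 x med 0.250 min 0.221 max 0.280  zmax 0.138 y 0.073
scene 13.633 band 141 x med 0.242 min 0.214 max 0.280  zmax 0.145 y 0.006
the job is handed in; nothing more can be done
None
```

The job is handed in at about 13.7 s, though the hand-in returned no verdict: the gate is fully down, the jar met the moving hand, stood still for over 1 s at x ≈ 0.118, and now lies untouched against the lip at x ≈ 0.25.

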